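# Find the empty compartment of the sherd case

### The arm

A 7-joint arm with a two-finger parallel gripper is mounted at the origin on the work surface. World frame = base frame: x ahead of the robot, y to its left, z up, the work surface at z = 0. Lengths are in m, angles in rad, forces in N, time in s.
With the tool pointing down it reaches from about 0.425 to 1.025 m from the base axis. Payload 9.4 kg.
Tool frame: the origin (TCP) lies at the very end of the fingers, on their centre line; the grasp point (between the pads) lies 19 mm behind it; z points along the fingers, x is the direction in which the jaws open and shut, and the axes are right-handed (so a half turn about z gives the same grasp; the last joint's range is limited). The gripper opens to 85 mm and grips with 20 to 120 N. Pads are 22 mm wide; open, the fingers measure 114 mm over their backs; the gripper's body (76 mm by 85 mm) begins 54 mm behind the grasp point. The pads swing forward as they close: fully open they stand 13 mm farther back than shut.
Start: joints at [-1.291, 0.599, -0.003, 1.599, 0.002, 0.943, -0.08], TCP at [0.253, 0.679, 0.231] pointing down, gripper open.
Joint ranges: [-2.57, 2.57], [-0.35, 1.97], [-1.29, 1.29], [0.11, 2.56], [-1.05, 4.19], [0.11, 1.86], [-2.63, 2.63]. Speed limits (rad/s): [2.22, 2.22, 3.01, 3.01, 3.14, 3.14, 3.14].

### API

Orientations are given as a 3x3 rotation matrix whose columns are the frame's x, y, z axes.
In Python, from bench import bot gives the robot as it stands.
- The arm moves only by the tool drive_tool, never from a script. Its argument "series" is one flat list of numbers, 7 for each row, row after row: the finger opening in mm, from 0 to 85.4, then the shift along the tool's x, y, z in mm, then the turn, a rotation vector about the tool's x, y, z in degrees. A call has 1 to 12 rows; each row shifts and turns the commanded pose from where the row before left it, along the tool's axes as they then stand; what a row does not reach is not made up. A row lasts 1/8 s, in which the tool goes at most 62.5 mm and 10.7 degrees, less where a joint would pass 70% of its speed; a pose out of reach is approached as far as the arm can. A call is refused whole if a number of a shift passes 62.5 or a number of a turn 10.7, either way. A call with a gripper value outside its range is refused whole. The fingers move at their own pace and stop on an object; "grip_force" is the grip in N (left out, the last holds). Time passes only in rows, so rows that do not move let the fingers close. It gives the time, the measured TCP pose, the force and the opening at its end, in the units of the state.
- bot.get_state(): the state, without advancing time (a new reading comes with each control period).
- bot.capture(name): name is "scene" or "top" or "wrist"; returns a dict with "img" (384x512x3 uint8, red, green, blue), "depth" (384x512 float32, m along the optical axis (not along the pixel's ray), 0 where there is no reading), "mtx" (3x3 intrinsics, pixels), "rvec" (rotation vector, rad) and "tvec" (3), from world to camera coordinates, as OpenCV has them; the wrist camera has in their place "hand_eye" (4x4, takes a point from camera to tool coordinates, whose origin is the TCP and whose axes are the tool frame's). Camera axes: x right, y down, z forward; pixel columns grow to the right and rows downward; lengths in m; the calibration is good to about 2 mm. A picture is of the moment at which its call begins: read the wrist's pose just before it.
- bot.job_done(): hands the job in, once; it reports no verdict.
Trained networks look in the newest picture that a camera, given by its name, has taken for a name from the list of things; names that differ only in an ending like _2 or _b are one class to them, and where a whole thing is asked for, a point or a joint stands for the part that bears it (a point fixed in the world has none). Each returns a list of dicts, best first, with "score" (0 to 1); they miss things now and then, are a little off and sometimes report something else, mostly with a low value. They report only what shows in the picture. A call takes as long as a camera call.
- bot.trace(camera, name): "mask" (384x512 bool, what is visible of it) and "box" ([left, top, right, bottom] in pixels, round what is visible of it).
- bot.tip_of(camera, name): "location" ([column, row] in pixels: a listed point, or the origin of a listed thing).
The state is a dict: "clock": time; "joint_pos": joint angles; "joint_vel": joint speeds; "joint_efforts": joint torques, N m; "tcp_pos": TCP position; "ee_rot": TCP orientation; "force": force on the tool from outside, world axes, zero at the start; "moment": the same for the moment, N m; "gripper_width": opening from 0.0 (shut) to 1.0 (fully open).
Only numpy, scipy, OpenCV 4.12 (cv2) and the standard library are available. Lean on these libraries where they do the work, as an engineer would, in place of code of your own. Each camera call takes 0.05 s, during which the arm holds its last target.

### The job

Three compartments of the case are packed full and one is empty. With the fingertips gently press the robot-side half of the ceramic lids, one after another, until you find the one that rocks, then push that lid down until it tips over and stays open by itself, and move clear. Do not force the lids that hold firm, and leave the vase, bowl, jar and little pot where they stand.

Things in the scene. Friction and masses are not known exactly. Their poses are not given: they have to be found in the camera images.
- case: fixed wooden case, 412 mm wide (y), 100 mm high, four compartments in a row along y. Origin: on the table under the lids' pivot line, midway along the row; x points to the far side, y left, z up. Compartments inside: x -56 to +72 mm, 94 mm wide, floor at 10 mm, 6 mm walls between; centres y = +150, +50, -50, -150 mm. Ledge behind the lids: top 90 mm high, x +82 to +206 mm
- lid_0 (a joint): tilt (rad) of the leftmost lid seen from the robot, white ceramic tile 120 x 90 x 8 mm. Pivot: along case y at case x 0, z 86 mm; it reaches 52 mm to the robot's side of it, 68 mm beyond. 0 = shut, level; grows as the robot-side edge sinks and the far edge rises; stop at 1.3. Over a packed compartment it gives under 0.1 at 20 N, softly; the far half never goes down
- lid_0_press (a point): place to press on the leftmost lid: top, 30 mm to the robot's side of the pivot, mid width, 98 mm above the table when shut; moves with the lid, axes as the case's when shut. Touch down slowly (about 25 mm/s). If free, it sinks under less than 2 N and swings back if let go; pushed 20 to 25 mm down by a 20 mm wide fingertip it passes its tipping point (about 0.8 rad), falls open by itself and stays
- lid_1 (a joint): tilt (rad) of the second from left lid seen from the robot, white ceramic tile 120 x 90 x 8 mm. Pivot: along case y at case x 0, z 86 mm; it reaches 52 mm to the robot's side of it, 68 mm beyond. 0 = shut, level; grows as the robot-side edge sinks and the far edge rises; stop at 1.3. Over a packed compartment it gives under 0.1 at 20 N, softly; the far half never goes down
- lid_1_press (a point): place to press on the second from left lid: top, 30 mm to the robot's side of the pivot, mid width, 98 mm above the table when shut; moves with the lid, axes as the case's when shut. Touch down slowly (about 25 mm/s). If free, it sinks under less than 2 N and swings back if let go; pushed 20 to 25 mm down by a 20 mm wide fingertip it passes its tipping point (about 0.8 rad), falls open by itself and stays
- lid_2 (a joint): tilt (rad) of the third from left lid seen from the robot, white ceramic tile 120 x 90 x 8 mm. Pivot: along case y at case x 0, z 86 mm; it reaches 52 mm to the robot's side of it, 68 mm beyond. 0 = shut, level; grows as the robot-side edge sinks and the far edge rises; stop at 1.3. Over a packed compartment it gives under 0.1 at 20 N, softly; the far half never goes down
- lid_2_press (a point): place to press on the third from left lid: top, 30 mm to the robot's side of the pivot, mid width, 98 mm above the table when shut; moves with the lid, axes as the case's when shut. Touch down slowly (about 25 mm/s). If free, it sinks under less than 2 N and swings back if let go; pushed 20 to 25 mm down by a 20 mm wide fingertip it passes its tipping point (about 0.8 rad), falls open by itself and stays
- lid_3 (a joint): tilt (rad) of the rightmost lid seen from the robot, white ceramic tile 120 x 90 x 8 mm. Pivot: along case y at case x 0, z 86 mm; it reaches 52 mm to the robot's side of it, 68 mm beyond. 0 = shut, level; grows as the robot-side edge sinks and the far edge rises; stop at 1.3. Over a packed compartment it gives under 0.1 at 20 N, softly; the far half never goes down
- lid_3_press (a point): place to press on the rightmost lid: top, 30 mm to the robot's side of the pivot, mid width, 98 mm above the table when shut; moves with the lid, axes as the case's when shut. Touch down slowly (about 25 mm/s). If free, it sinks under less than 2 N and swings back if let go; pushed 20 to 25 mm down by a 20 mm wide fingertip it passes its tipping point (about 0.8 rad), falls open by itself and stays
- vase: bystander: loose white vase, 115 mm high, 80 mm across, on the table beyond the left end of the case; origin under its centre
- bowl: bystander: loose blue bowl, 50 mm high, 110 mm across, on the table beyond the right end of the case; origin under its centre
- paste: bystander: loose amber glass jar with white cap, 55 mm high, 44 mm across, on the ledge behind the lids, left half; origin under its centre
- cup: bystander: loose small terracotta pot, 45 mm high, 52 mm across, on the ledge behind the lids, right half; origin under its centre

How it is judged:
On the way:
1. a lid rocks under the fingers (value of joint any of lid_0, lid_1, lid_2, lid_3 above 0.3 rad and contact force between the fingers and case above 0.05 N), for 0.04 s.
At the end, for the whole second after the job is handed in: one lid stays tilted open by more than 1.0 rad, at rest, the other three are shut (under 0.1 rad), and the vase, bowl, jar and pot stand upright within 25 mm of where they were (((value of joint lid_0 above 1 rad and value of joint each of lid_1, lid_2, lid_3 below 0.1 rad) or (value of joint lid_1 above 1 rad and value of joint each of lid_0, lid_2, lid_3 below 0.1 rad) or (value of joint lid_2 above 1 rad and value of joint each of lid_0, lid_1, lid_3 below 0.1 rad) or (value of joint lid_3 above 1 rad and value of joint each of lid_0, lid_1, lid_2 below 0.1 rad)) and velocity of joint lid_0 between -0.1 and 0.1 rad/s and velocity of joint lid_1 between -0.1 and 0.1 rad/s and velocity of joint lid_2 between -0.1 and 0.1 rad/s and velocity of joint lid_3 between -0.1 and 0.1 rad/s and distance of each of vase, bowl, paste, cup from where it was at the start of the episode below 0.025 m and angle between each of vase, bowl, paste, cup's own z axis and vertical below 0.2 rad); the robot touches nothing.
It fails at once if a lid or the case is pressed with more than 80 N (contact force between any of the fingers, the arm and case above 80 N).
It fails at once if a bystander is pushed, lifted, carried (25 mm) or tipped (0.2 rad) (not (distance of each of vase, bowl, paste, cup from where it was at the start of the episode below 0.025 m and angle between each of vase, bowl, paste, cup's own z axis and vertical below 0.2 rad)).
It also fails if it takes over 48 s, if anything falls off the work surface, if the arm or the gripper's body presses on something with over 40 N, if the wrist force passes 120 N, or if a joint passes its speed limit or range.

## Working session

There is one attempt and no reset: what is moved stays moved. The work goes in short steps, Python scripts to look and compute and a tool call to move; the robot and the scene stay as the last step left them, time stands still between calls to the robot, and variables do not carry over. Pictures are saved under pics/ and viewed, and the job is handed in when it is done.

Besides the shell and the picture viewer there is one more tool, called after ">>>" as name(argument=value, ...), one argument or row to a line, values as JSON. drive_tool: Moves the arm, as the interface text tells. Its arguments: {"type":"object","properties":{"series":{"type":"array","items":{"type":"number"}},"grip_force":{"type":"number"}},"required":["series"]}

```bash
mkdir -p pics; ls; python3 - <<'E'
from bench import bot
import cv2,numpy as np
s=bot.get_state();print(s['clock'],s['tcp_pos'],s['ee_rot'],s['force'],s['gripper_width'])
for n in ['scene','top']:
    c=bot.capture(n);cv2.imwrite(f'pics/{n}0.png',c['img'][:,:,::-1])
    R=cv2.Rodrigues(c['rvec'])[0];t=np.array(c['tvec']).ravel();print(n,c['mtx'].tolist(),-R.T@t)
    K=c['mtx'];d=c['depth']
    for nm in ['case','lid_0_press','lid_1_press','lid_2_press','lid_3_press','vase','bowl','paste','cup']:
        for r in bot.tip_of(n,nm)[:4]:
            u,v=r['location'];z=d[min(383,int(round(v))),min(511,int(round(u)))]
            p=R.T@(z*np.linalg.inv(K)@[u,v,1]-t)
            print(nm,round(r['score'],2),np.round([u,v],1),np.round(p,4))
E
```

```text
pics
0.0 [0.25310565 0.67886338 0.23038408] [[ 3.49226236e-01  9.37038367e-01 -3.67888084e-04]
 [ 9.37037046e-01 -3.49226367e-01 -1.58742067e-03]
 [-1.61595029e-03  2.09644182e-04 -9.99998672e-01]] [ 0.70064722  0.00453426 -0.09753776] 1.0012410908241196
scene [[422.1328652384428, 0.0, 255.13958281951244], [0.0, 422.1328652384428, 193.0628280720898], [0.0, 0.0, 1.0]] [1.0704213  0.6607432  0.96715399]
case 0.93 [247.4 185.3] [ 0.6132 -0.0051  0.0982]
lid_0_press 0.92 [286.8 186.3] [0.5295 0.067  0.0989]
lid_1_press 0.76 [262.7 167.8] [ 0.5342 -0.0365  0.0941]
lid_2_press 0.66 [242.5 148.5] [ 0.5305 -0.142   0.0932]
lid_3_press 0.65 [223.5 136. ] [ 0.545  -0.2236  0.0966]
bowl 0.66 [173.1 140.2] [ 0.6594 -0.3571  0.0505]
paste 0.7 [223.9 213.1] [0.7338 0.0578 0.1273]
cup 0.68 [176.1 166.9] [ 0.7361 -0.1885  0.1045]
top [[384.81578363197315, 0.0, 248.8112727146272], [0.0, 384.81578363197315, 191.69226606530003], [0.0, 0.0, 1.0]] [0.41202557 0.00206085 1.09700011]
case 0.77 [284.2 225.9] [ 0.5512 -0.0724  0.0977]
lid_0_press 0.89 [230.  225.5] [0.5341 0.0679 0.0987]
lid_1_press 0.85 [267.1 231.7] [ 0.5307 -0.03    0.0959]
lid_2_press 0.64 [307.5 235.4] [ 0.5338 -0.1344  0.1024]
lid_2_press 0.51 [270.4 233.2] [ 0.5275 -0.0389  0.0993]
lid_3_press 0.7 [339.1 237.8] [ 0.5387 -0.2169  0.0974]
vase 0.64 [193.4 194.4] [0.607  0.1785 0.0819]
bowl 0.86 [399.  215.7] [ 0.6351 -0.4019  0.0063]
paste 0.75 [253.3 158.6] [0.7148 0.0298 0.1229]
cup 0.54 [342.6 166.4] [ 0.7187 -0.2026  0.138 ]
```

View pics/scene0.png

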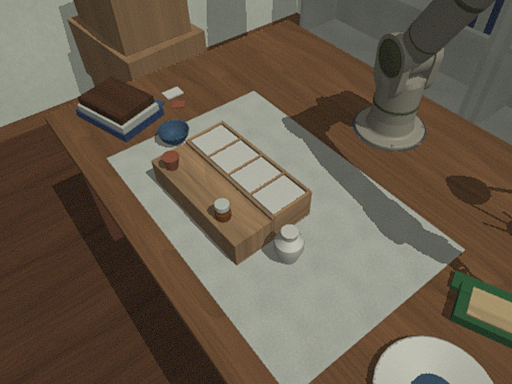

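View pics/top0.png

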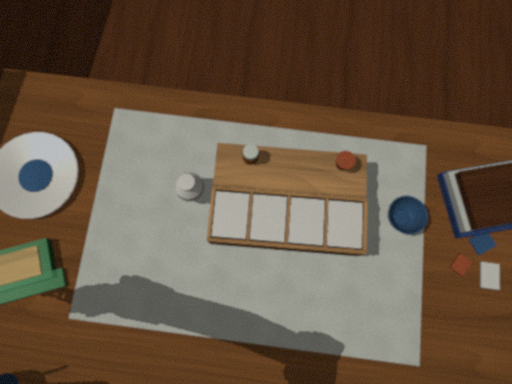

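```bash
python3 - <<'E'
from bench import bot
import cv2,numpy as np
print(bot.get_state()['clock'])
c=bot.capture('top');K=c['mtx'];R=cv2.Rodrigues(c['rvec'])[0];t=np.array(c['tvec']).ravel();d=c['depth']
v,u=np.mgrid[:384,:512]
P=(np.stack([u,v,np.ones_like(u)],-1)@np.linalg.inv(K).T*d[...,None]-t)@R
for k in range(4):
    for r in bot.trace('top',f'lid_{k}')[:4]:
        m=r['mask'];p=P[m&(d>0)];
        rect=cv2.minAreaRect((p[:,:2]*1000).astype(np.float32))
        print(k,round(r['score'],2),r['box'],np.median(p,0).round(4),rect)
# case top
r=bot.trace('top','case')[0];m=r['mask'];p=P[m&(d>0)];p=p[(p[:,2]>.085)&(p[:,2]<.11)]
print(r['score'],cv2.minAreaRect((p[:,:2]*1000).astype(np.float32)))
m=(P[...,2]>.085)&(P[...,2]<.112)&(P[...,0]>.45)&(abs(P[...,0]-.63)<.2)&(P[...,1]<.18)&(P[...,1]>-.32)
cv2.imwrite('pics/m.png',m*255)
print(cv2.minAreaRect((P[m][:,:2]*1000).astype(np.float32)))
E
```

```text
1.0
0 0.98 [250.7, 194.7, 285.5, 239.2] [ 0.5669 -0.0279  0.0985] ((568.4569091796875, -27.43380355834961), (119.80428314208984, 90.84932708740234), 2.5132250785827637)
0 0.83 [210.7, 191.9, 250.4, 237.1] [0.5633 0.0729 0.0985] ((566.4107666015625, 73.58234405517578), (124.89917755126953, 92.48075103759766), 2.6670613288879395)
0 0.79 [288.3, 199.6, 327.2, 242.6] [ 0.5714 -0.1271  0.0985] ((575.3868408203125, -127.4739990234375), (124.94871520996094, 94.85094451904297), 2.365304946899414)
0 0.76 [324.6, 202.3, 363.9, 249.4] [ 0.5765 -0.2266  0.0985] ((577.9545288085938, -226.73089599609375), (120.57077026367188, 88.85619354248047), 2.26475191116333)
1 0.98 [250.7, 194.7, 285.5, 239.2] [ 0.5669 -0.0279  0.0985] ((568.4569091796875, -27.43380355834961), (119.80428314208984, 90.84932708740234), 2.5132250785827637)
1 0.83 [210.7, 191.9, 250.4, 237.1] [0.5633 0.0729 0.0985] ((566.4107666015625, 73.58234405517578), (124.89917755126953, 92.48075103759766), 2.6670613288879395)
1 0.79 [288.3, 199.6, 327.2, 242.6] [ 0.5714 -0.1271  0.0985] ((575.3868408203125, -127.4739990234375), (124.9487152
[... 1144 characters left out ...]
126953, 92.48075103759766), 2.6670613288879395)
3 0.79 [288.3, 199.6, 327.2, 242.6] [ 0.5714 -0.1271  0.0985] ((575.3868408203125, -127.4739990234375), (124.94871520996094, 94.85094451904297), 2.365304946899414)
3 0.76 [324.6, 202.3, 363.9, 249.4] [ 0.5765 -0.2266  0.0985] ((577.9545288085938, -226.73089599609375), (120.57077026367188, 88.85619354248047), 2.26475191116333)
0.72 ((632.9798583984375, -75.00869750976562), (272.9291076660156, 412.7626647949219), 2.6195743083953857)
((631.87255859375, -50.80604553222656), (272.9291076660156, 462.1574401855469), 2.6195743083953857)[ WARN:0@2.664] global loadsave.cpp:1063 imwrite_ Unsupported depth image for selected encoder is fallbacked to CV_8U.
```

Scene view: the case runs across the middle, with the vase at (289,245), the jar at (222,209), the pot at (171,160) and the bowl at (173,132). Top view: the lids run left to right at about (230,215), (268,217), (307,221) and (345,225). All four are shut, with tops at z = 98.5 mm.

```bash
cat > h.py <<'E'
from bench import bot
import numpy as np
from scipy.spatial.transform import Rotation as Ro
a=0.042
Rc=Ro.from_euler('z',a).as_matrix()
lids=np.array([[.5664,.0733],[.5687,-.0275],[.5733,-.1275],[.5775,-.2268]])
# straight-line fit, 100 mm pitch
c=lids.mean(0); O=np.array([c[0],c[1],0])-Rc@[.008,0,0]
def world(p): return O+Rc@np.array(p)
th=np.radians(10)
Rt=Rc@np.array([[0,np.cos(th),np.sin(th)],[1,0,0],[0,np.sin(th),-np.cos(th)]])
def go(p,n,R=Rt):
    s=bot.get_state();p0=np.array(s['tcp_pos']);R0=np.array(s['ee_rot'])
    rv=Ro.from_matrix(R0.T@R).as_rotvec()/n
    Rk=R0
    for i in range(n):
        d=Rk.T@((p-p0)/n)*1000; print(np.round(d,1).tolist(),np.round(np.degrees(rv),2).tolist())
        Rk=Rk@Ro.from_rotvec(rv).as_matrix()
def st():
    s=bot.get_state();p=Rc.T@(np.array(s['tcp_pos'])-O)
    print(s['clock'],'case mm',(p*1000).round(1),'F',np.round(s['force'],2),'w',s['gripper_width'],'angerr',np.degrees(Ro.from_matrix(Rt.T@np.array(s['ee_rot'])).as_rotvec()).round(2))
E
python3 -c "
from h import *
print(O);st();print([world([-.03,y,.098]).round(4).tolist() for y in (.15,.05,-.05,-.15)])
go(world([-.03,.15,.2]),12)"
```

```text
[ 0.56348205 -0.0774609   0.        ]
1.3 case mm [-278.2  769.2  231.3] F [0.09 0.15 0.45] w 1.0039018167710336 angerr [ 9.86 -1.99 22.79]
[[0.5272, 0.0711, 0.098], [0.5314, -0.0288, 0.098], [0.5356, -0.1287, 0.098], [0.5398, -0.2286, 0.098]]
[-39.5, 39.1, 2.6] [-0.82, 0.17, -1.9]
[-40.8, 37.7, 3.0] [-0.82, 0.17, -1.9]
[-42.0, 36.3, 3.5] [-0.82, 0.17, -1.9]
[-43.2, 34.8, 3.8] [-0.82, 0.17, -1.9]
[-44.4, 33.3, 4.2] [-0.82, 0.17, -1.9]
[-45.5, 31.8, 4.5] [-0.82, 0.17, -1.9]
[-46.5, 30.2, 4.8] [-0.82, 0.17, -1.9]
[-47.5, 28.6, 5.1] [-0.82, 0.17, -1.9]
[-48.4, 26.9, 5.4] [-0.82, 0.17, -1.9]
[-49.3, 25.2, 5.6] [-0.82, 0.17, -1.9]
[-50.1, 23.5, 5.8] [-0.82, 0.17, -1.9]
[-50.9, 21.7, 6.0] [-0.82, 0.17, -1.9]
```

>>> drive_tool(
  series=[0, -39.5, 39.1, 2.6, -0.8, 0.2, -1.9, 0, -40.8, 37.7, 3, -0.8, 0.2, -1.9, 0, -42, 36.3, 3.5, -0.8, 0.2, -1.9, 0, -43.2, 34.8, 3.8, -0.8, 0.2, -1.9, 0, -44.4, 33.3, 4.2, -0.8, 0.2, -1.9, 0, -45.5, 31.8, 4.5, -0.8, 0.2, -1.9, 0, -46.5, 30.2, 4.8, -0.8, 0.2, -1.9, 0, -47.5, 28.6, 5.1, -0.8, 0.2, -1.9, 0, -48.4, 26.9, 5.4, -0.8, 0.2, -1.9, 0, -49.3, 25.2, 5.6, -0.8, 0.2, -1.9, 0, -50.1, 23.5, 5.8, -0.8, 0.2, -1.9, 0, -50.9, 21.7, 6, -0.8, 0.2, -1.9],
  grip_force=20,
)

```text
clock: 2.8
tcp_pos: [0.5282, 0.0699, 0.1979]
ee_rot: [[-0.044, 0.984, 0.172], [0.999, 0.042, 0.015], [0.008, 0.172, -0.985]]
force: [1.0, 1.0, 0.1]
gripper_width: -0.0
```

```bash
python3 -c "
from h import *
import cv2
st();go(world([-.03,.15,.125]),4)
cv2.imwrite('pics/w1.png',bot.capture('wrist')['img'][:,:,::-1])"
```

```text
2.8 case mm [-29.1 148.7 197.9] F [0.95 0.95 0.1 ] w -0.0001302380246511877 angerr [ 0.1   0.46 -0.05]
[0.2, -3.4, 17.9] [-0.02, -0.12, 0.01]
[0.2, -3.4, 17.9] [-0.02, -0.12, 0.01]
[0.3, -3.4, 17.9] [-0.02, -0.12, 0.01]
[0.3, -3.4, 17.9] [-0.02, -0.12, 0.01]
```

>>> drive_tool(
  series=[0, 0.2, -3.4, 17.9, 0, 0, 0, 0, 0.2, -3.4, 17.9, 0, 0, 0, 0, 0.2, -3.4, 17.9, 0, 0, 0, 0, 0.3, -3.4, 17.9, 0, 0, 0, 0, 0, -2.6, 14.8, 0, 0, 0, 0, 0, 0, 0, 0, 0, 0],
)

```text
clock: 3.6
tcp_pos: [0.5256, 0.0731, 0.109]
ee_rot: [[-0.043, 0.985, 0.168], [0.999, 0.041, 0.014], [0.007, 0.169, -0.986]]
force: [-0.2, 0.4, 0.8]
gripper_width: 0.001
```

```bash
python3 -c "
from h import *
st()"
```

```text
3.6 case mm [-31.5 152.  109. ] F [-0.16  0.43  0.82] w 0.0005799079284008056 angerr [0.28 0.42 0.01]
```

View pics/w1.png

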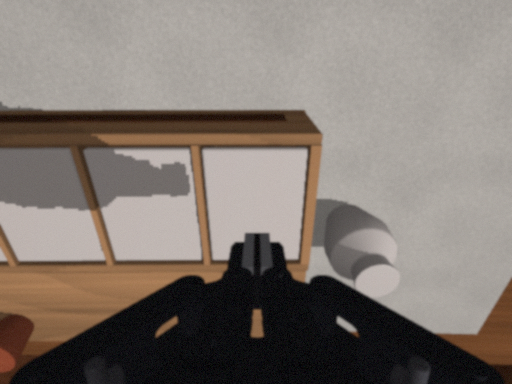

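The wrist view shows the shut fingertips over the leftmost lid at (257,240), clear of the vase at (365,250). Touching down slowly now.

>>> drive_tool(
  series=[0, 0, -0.5, 3, 0, 0, 0, 0, 0, -0.5, 3, 0, 0, 0, 0, 0, -0.5, 3, 0, 0, 0, 0, 0, -0.4, 2.5, 0, 0, 0, 0, 0, 0, 0, 0, 0, 0],
)

```text
clock: 4.22
tcp_pos: [0.5262, 0.073, 0.0983]
ee_rot: [[-0.043, 0.984, 0.17], [0.999, 0.041, 0.015], [0.008, 0.171, -0.985]]
force: [-1.5, 0.1, 5.6]
gripper_width: 0.002
```

```bash
python3 -c "
from h import *
st()"
```

```text
4.225 case mm [-31.  151.9  98.3] F [-1.47  0.14  5.58] w 0.002208698742889675 angerr [0.17 0.44 0.03]
```

>>> drive_tool(
  series=[0, 0, -0.2, 1.2, 0, 0, 0, 0, 0, 0, 0, 0, 0, 0],
)

```text
clock: 4.47
tcp_pos: [0.526, 0.0729, 0.0975]
ee_rot: [[-0.043, 0.984, 0.17], [0.999, 0.041, 0.015], [0.008, 0.171, -0.985]]
force: [-4.9, -1.1, 11.7]
gripper_width: -0.003
```

Lid 0 holds firm: the force climbed from 5.6 to 11.7 N within about 1 mm. I'll lift 12 mm and move to lid 1.

>>> drive_tool(
  series=[0, 0, 2, -12, 0, 0, 0, 0, -25, 0, 0, 0, 0, 0, 0, -25, 0, 0, 0, 0, 0, 0, -25, 0, 0, 0, 0, 0, 0, -26, 0.5, 0.5, 0, 0, 0, 0, 0, 0, 0, 0, 0, 0],
)

```text
clock: 5.22
tcp_pos: [0.531, -0.0302, 0.1083]
ee_rot: [[-0.039, 0.985, 0.17], [0.999, 0.037, 0.014], [0.007, 0.171, -0.985]]
force: [-0.0, 0.3, -0.3]
gripper_width: -0.003
```

```bash
python3 -c "
from h import *
st()"
```

```text
5.225 case mm [-30.5  48.5 108.3] F [-0.03  0.31 -0.31] w -0.0029813812609021067 angerr [0.17 0.37 0.24]
```

>>> drive_tool(
  series=[0, 0, -0.5, 3, 0, 0, 0, 0, 0, -0.5, 3, 0, 0, 0, 0, 0, -0.5, 3, 0, 0, 0, 0, 0, -0.4, 2.5, 0, 0, 0, 0, 0, 0, 0, 0, 0, 0],
)

```text
clock: 5.85
tcp_pos: [0.5307, -0.027, 0.0969]
ee_rot: [[-0.044, 0.984, 0.17], [0.999, 0.042, 0.015], [0.008, 0.171, -0.985]]
force: [-6.6, 2.1, 19.6]
gripper_width: 0.001
```

```bash
python3 -c "
from h import *
st()"
```

```text
5.85 case mm [-30.6  51.8  96.9] F [-6.64  2.1  19.56] w 0.0006357681919107092 angerr [ 0.17  0.46 -0.05]
```

Lid 1 is also firm, at 19.6 N. On to lid 2.

>>> drive_tool(
  series=[0, 0, 2, -12, 0, 0, 0, 0, -25, 0, 0, 0, 0, 0, 0, -25, 0, 0, 0, 0, 0, 0, -25, 0, 0, 0, 0, 0, 0, -26, 0.5, -0.5, 0, 0, 0, 0, 0, 0, 0, 0, 0, 0],
)

```text
clock: 6.6
tcp_pos: [0.5356, -0.1309, 0.1082]
ee_rot: [[-0.039, 0.985, 0.17], [0.999, 0.038, 0.014], [0.007, 0.171, -0.985]]
force: [-0.9, 1.1, 0.4]
gripper_width: -0.005
```

>>> drive_tool(
  series=[0, 0, -0.5, 3, 0, 0, 0, 0, 0, -0.5, 3, 0, 0, 0, 0, 0, -0.5, 3, 0, 0, 0, 0, 0, -0.2, 1, 0, 0, 0, 0, 0, 0, 0, 0, 0, 0],
)

```text
clock: 7.22
tcp_pos: [0.5357, -0.1279, 0.0982]
ee_rot: [[-0.044, 0.984, 0.17], [0.999, 0.042, 0.015], [0.008, 0.17, -0.985]]
force: [-1.8, 1.8, 5.6]
gripper_width: 0.005
```

```bash
python3 -c "
from h import *
st()"
```

```text
7.225 case mm [-29.9 -49.3  98.2] F [-1.77  1.78  5.63] w 0.0045693273696657795 angerr [ 0.18  0.47 -0.03]
```

>>> drive_tool(
  series=[0, 0, -0.2, 1.2, 0, 0, 0, 0, 0, 0, 0, 0, 0, 0],
)

```text
clock: 7.48
tcp_pos: [0.5356, -0.1279, 0.0975]
ee_rot: [[-0.044, 0.984, 0.17], [0.999, 0.042, 0.015], [0.008, 0.171, -0.985]]
force: [-4.4, 2.6, 12.3]
gripper_width: -0.002
```

Lid 2 is firm as well, at 12.3 N. On to lid 3.

>>> drive_tool(
  series=[0, 0, 2, -12, 0, 0, 0, 0, -25, 0, 0, 0, 0, 0, 0, -25, 0, 0, 0, 0, 0, 0, -25, 0, 0, 0, 0, 0, 0, -26, 0, 0, 0, 0, 0, 0, 0, 0, 0, 0, 0, 0],
)

```text
clock: 8.22
tcp_pos: [0.5398, -0.2322, 0.1084]
ee_rot: [[-0.039, 0.985, 0.17], [0.999, 0.037, 0.014], [0.007, 0.171, -0.985]]
force: [-1.3, 0.1, 0.0]
gripper_width: -0.0
```

>>> drive_tool(
  series=[0, 0, -0.5, 3, 0, 0, 0, 0, 0, -0.5, 3, 0, 0, 0, 0, 0, -0.5, 3, 0, 0, 0, 0, 0, -0.5, 3, 0, 0, 0, 0, 0, 0, 0, 0, 0, 0],
)

```text
clock: 8.85
tcp_pos: [0.5401, -0.2293, 0.0958]
ee_rot: [[-0.043, 0.985, 0.17], [0.999, 0.041, 0.015], [0.008, 0.17, -0.985]]
force: [0.2, 0.8, -0.2]
gripper_width: 0.003
```

```bash
python3 -c "
from h import *
st()"
```

```text
8.85 case mm [ -29.8 -150.8   95.8] F [ 0.22  0.82 -0.18] w 0.003490812960404833 angerr [0.2  0.46 0.01]
```

Lid 3 gives with almost no force, so this is the free one. Pushing it down at about 25 mm/s.

>>> drive_tool(
  series=[0, 0, -0.5, 3, 0, 0, 0, 0, 0, -0.5, 3, 0, 0, 0, 0, 0, -0.5, 3, 0, 0, 0, 0, 0, -0.5, 3, 0, 0, 0, 0, 0, -0.5, 3, 0, 0, 0, 0, 0, -0.5, 3, 0, 0, 0, 0, 0, -0.5, 3, 0, 0, 0, 0, 0, 0, 0, 0, 0, 0],
)

```text
clock: 9.85
tcp_pos: [0.5403, -0.2294, 0.0746]
ee_rot: [[-0.043, 0.984, 0.17], [0.999, 0.041, 0.015], [0.008, 0.171, -0.985]]
force: [0.2, -0.0, -0.5]
gripper_width: -0.0
```

```bash
python3 -c "
from h import *
import cv2
st()
c=bot.capture('scene');cv2.imwrite('pics/s2.png',cv2.resize(c['img'][90:260,130:350,::-1],None,fx=3,fy=3))"
```

```text
9.85 case mm [ -29.5 -150.8   74.6] F [ 0.16 -0.04 -0.49] w -0.00012149054763541979 angerr [0.18 0.46 0.02]
```

View pics/s2.png

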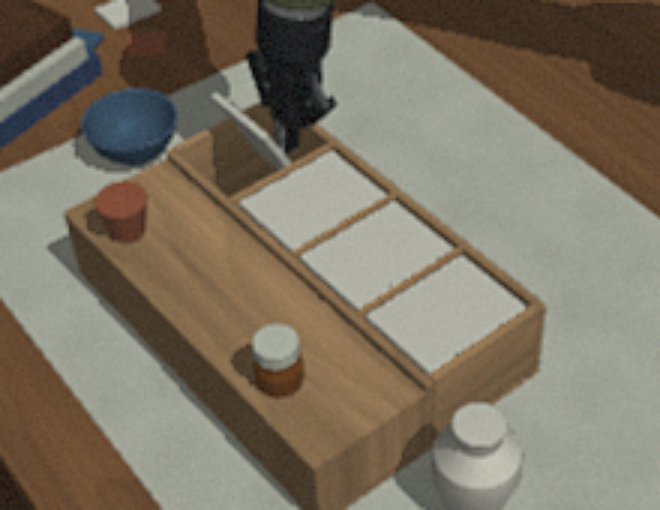

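The scene crop shows lid 3 standing almost upright at (250,128), with the bystanders in place. I'll back out slowly along the tool axis and then check.

>>> drive_tool(
  series=[0, 0, 0, -6, 0, 0, 0, 0, 0, 0, -10, 0, 0, 0, 0, 0, 0, -15, 0, 0, 0, 0, 0, 0, -25, 0, 0, 0, 0, 0, -10, -35, 0, 0, 0, 0, 0, -20, -40, 0, 0, 0, 0, 0, -20, -30, 0, 0, 0, 0, 0, 0, 0, 0, 0, 0, 0, 0, 0, 0, 0, 0],
)

```text
invalid input
```

```bash
python3 - <<'E'
from h import *
import cv2
st()
c=bot.capture('scene');cv2.imwrite('pics/s3.png',cv2.resize(c['img'][90:260,130:350,::-1],None,fx=3,fy=3))
R=cv2.Rodrigues(c['rvec'])[0];t=np.array(c['tvec']).ravel();d=c['depth']
v,u=np.mgrid[:384,:512]
P=(((np.stack([u,v,np.ones_like(u)],-1)@np.linalg.inv(c['mtx']).T*d[...,None]-t)@R)-O)@Rc
for k,y in enumerate((.15,.05,-.05,-.15)):
    m=(abs(P[...,1]-y)<.035)&(P[...,0]>-.045)&(P[...,0]<.055)&(P[...,2]>.075)&(P[...,2]<.17)
    p=P[m]*1000;print(k,len(p),p.min(0).round(),p.max(0).round())
    if k<3: print(' slope',np.polyfit(p[:,0],p[:,2],1))
    else:
        e=np.linalg.svd(p[:,[0,2]]-p[:,[0,2]].mean(0))[2][0];print(' tilt',np.arctan2(abs(e[1]),abs(e[0])))
for nm in ['vase','bowl','paste','cup']:
    print(nm,[(round(r['score'],2),np.round(r['location'],1)) for r in bot.tip_of('scene',nm)[:1]])
E
```

```text
9.9 case mm [ -29.5 -150.9   74.7] F [ 1.12 -0.48  0.06] w -0.0004857703455144614 angerr [0.18 0.45 0.02]
0 681 [-45. 115.  93.] [ 55. 185. 102.]
 slope [1.35097774e-03 9.74032548e+01]
1 598 [-45.  15.  92.] [ 55.  85. 102.]
 slope [3.77918077e-03 9.73524751e+01]
2 533 [-45. -85.  92.] [ 55. -15. 103.]
 slope [7.46479011e-04 9.73817263e+01]
3 360 [ -45. -185.   76.] [  22. -116.  169.]
 tilt 1.4407924535442578
vase [(0.75, array([289.4, 255.6]))]
bowl [(0.83, array([172.6, 141.9]))]
paste [(0.52, array([223. , 214.3]))]
cup [(0.76, array([172.5, 168. ]))]
```

View pics/s3.png

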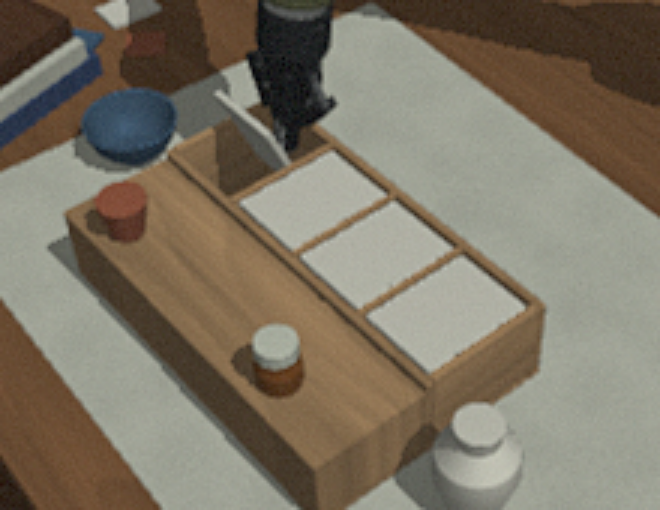

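The move was refused because the list held the wrong count of numbers, so the arm has not moved. The picture is unchanged, with the lid still upright. Resending.

>>> drive_tool(
  series=[0, 0, 0, -6, 0, 0, 0, 0, 0, 0, -10, 0, 0, 0, 0, 0, 0, -15, 0, 0, 0, 0, 0, 0, -25, 0, 0, 0, 0, 0, -10, -35, 0, 0, 0, 0, 0, -20, -40, 0, 0, 0, 0, 0, -20, -30, 0, 0, 0, 0, 0, 0, 0, 0, 0, 0],
)

```text
clock: 11.15
tcp_pos: [0.4626, -0.2349, 0.2274]
ee_rot: [[-0.041, 0.984, 0.173], [0.999, 0.039, 0.012], [0.005, 0.173, -0.985]]
force: [1.3, -0.6, 0.2]
gripper_width: -0.003
```

>>> drive_tool(
  series=[0, 0, 0, 0, 0, 0, 0, 0, 0, 0, 0, 0, 0, 0, 0, 0, 0, 0, 0, 0, 0, 0, 0, 0, 0, 0, 0, 0],
)

```text
clock: 11.65
tcp_pos: [0.4638, -0.2336, 0.2243]
ee_rot: [[-0.043, 0.985, 0.169], [0.999, 0.041, 0.016], [0.008, 0.17, -0.985]]
force: [0.8, -0.4, 0.5]
gripper_width: 0.003
```

```bash
python3 - <<'E'
from h import *
import cv2
st()
c=bot.capture('scene');cv2.imwrite('pics/s4.png',cv2.resize(c['img'][90:260,130:350,::-1],None,fx=3,fy=3))
R=cv2.Rodrigues(c['rvec'])[0];t=np.array(c['tvec']).ravel();d=c['depth']
v,u=np.mgrid[:384,:512]
P=(((np.stack([u,v,np.ones_like(u)],-1)@np.linalg.inv(c['mtx']).T*d[...,None]-t)@R)-O)@Rc
for k,y in enumerate((.15,.05,-.05,-.15)):
    m=(abs(P[...,1]-y)<.035)&(P[...,0]>-.045)&(P[...,0]<.055)&(P[...,2]>.075)&(P[...,2]<.17)
    if k==3: m&=P[...,2]>.1
    p=P[m]*1000;print(k,len(p),p.min(0).round(),p.max(0).round())
    if k<3: print(' slope',np.polyfit(p[:,0],p[:,2],1))
    else:
        e=np.linalg.svd(p[:,[0,2]]-p[:,[0,2]].mean(0))[2][0];print(' tilt',np.arctan2(abs(e[1]),abs(e[0])))
for nm in ['vase','bowl','paste','cup']:
    print(nm,[(round(r['score'],2),np.round(r['location'],1)) for r in bot.tip_of('scene',nm)[:1]])
E
```

```text
11.65 case mm [-106.1 -151.8  224.3] F [ 0.77 -0.43  0.46] w 0.0028407482797082524 angerr [0.22 0.49 0.  ]
0 679 [-45. 115.  93.] [ 54. 185. 103.]
 slope [4.3177914e-03 9.7320797e+01]
1 598 [-45.  15.  92.] [ 55.  85. 103.]
 slope [2.02273510e-03 9.72215105e+01]
2 536 [-45. -84.  92.] [ 55. -15. 102.]
 slope [2.48136686e-03 9.72104799e+01]
3 130 [  -2. -185.  100.] [  15. -116.  157.]
 tilt 1.3601518430878918
vase [(0.74, array([288.9, 257.8]))]
bowl [(0.93, array([174.8, 141.2]))]
paste [(0.72, array([224.7, 217. ]))]
cup [(0.7, array([174.3, 165.8]))]
```

View pics/s4.png

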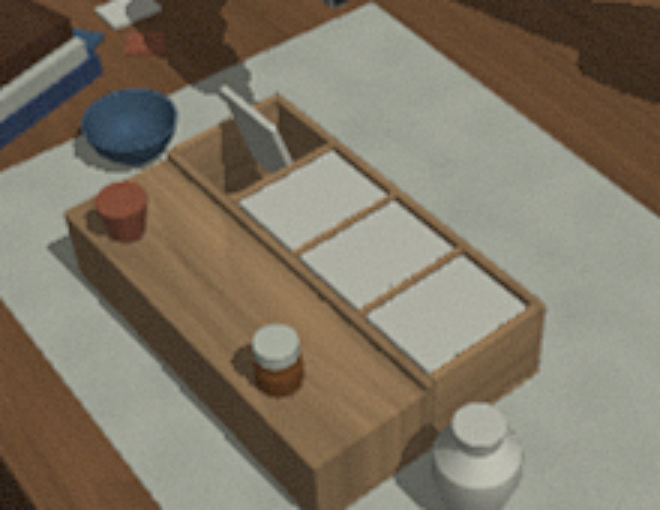

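The lid stands open on its own at (255,130), the other three are flat, and the gripper is clear. Handing in.

```bash
python3 -c "
from bench import bot
print(bot.job_done())"
```

```text
the job is handed in; nothing more can be done
None
```

The empty compartment was the rightmost one: lid 3 is tipped open and stays open by itself. I handed the job in at about 12 s of the 48 s allowed; no verdict was reported.

- **Pressing:** with the fingers shut, I pressed each lid in turn, left to right. Lids 0, 1 and 2 held firm, reading 11.7 N, 19.6 N and 12.3 N within about 3 mm of contact. Lid 3 gave with no force I could tell from sensor noise. I pushed it down about 24 mm in all, it fell open, and I backed the gripper clear.
- **Last checks:** the depth image put lid 3 at about 1.36 rad, a little over its 1.3 stop, which I put down to measuring error. The other three lids were level, sloping less than 0.005 rad. The vase, bowl, jar and pot were still upright and looked unmoved. The detector put the jar, pot and bowl within about 4 pixels of where they were at the start. It had no reading for the vase in that first view.
- **Not confirmed:** the judged "lid rocks under the fingers" contact (over 0.05 N) is below what the force sensor can resolve. I infer it from the lid following the fingertips down.
- **Refused move:** one retreat command had the wrong count of numbers and was refused whole. Nothing moved, and I resent it corrected.

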